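Empty the pouring pan of fittings into the squared-up tray

TASK

Push the white tray square and flush into the inside of the blue corner stop, touching both bars. Then pick up the steel pan, tip all four brass fittings out of it into the tray, pouring from low down so that they do not fall hard, and stand the empty pan upright again in the middle of the green pad. The tray must still be flush in the corner at the end, and the other things on the bench stay where they are.

Things in the scene. Friction and masses are not known exactly. Their poses are not given: they have to be found in the camera images.
- pan: the vessel: open steel pouring pan, upright when its z points up, 0.4 kg empty, 0.75 kg full. Origin under the centre of its flat foot (90 mm along x, 100 mm along y). Walls 4 mm thick, 85 mm high, vertical but for the spout wall on the +x side, which leans out 40 degrees from vertical up to the lip. A black handle rises from the back (-x) wall and runs forward over the pan
- pan_grip (a point): middle of the pan's black handle bar, at (-12, 0, 130) mm in the pan's frame, same axes; the bar is 85 mm long along x (from x -57 to +28 mm), 14 mm thick along y, 22 mm tall
- pan_lip (a point): middle of the pan's pouring lip, at (113, 0, 85) mm in the pan's frame; same axes as the pan
- tray: loose white plastic tray, 130 mm (x) x 180 mm (y), 45 mm high, open at the top, walls and floor 5 mm; origin under its centre. 0.45 kg empty
- tray_corner (a point): outer bottom corner of the tray at its (+x, -y) side, (65, -90, 0) mm in the tray's frame: this one goes into the inside corner of the stop
- corner: blue L-shaped corner stop fixed to the bench, bars 14 mm thick and 30 mm high. Origin at its inside corner on the bench. Its far face is the plane x = 0 (182 mm long towards +y) and its right face is the plane y = 0 (150 mm long towards -x); the tray belongs at x < 0, y > 0, its origin then at (-65, 90, 0) mm
- pad: green pad fixed to the bench, 170 x 170 mm, origin under its centre, top 4 mm above the bench; the pan starts on it
- fitting0: brass pipe fitting 0 of four: hexagon 33 mm across flats with a 24 mm neck, 42 mm long along its z, origin at mid length on its axis; starts standing in the pan; 60 to 120 g
- fitting1: brass pipe fitting 1 of four: hexagon 33 mm across flats with a 24 mm neck, 42 mm long along its z, origin at mid length on its axis; starts standing in the pan; 60 to 120 g
- fitting2: brass pipe fitting 2 of four: hexagon 33 mm across flats with a 24 mm neck, 42 mm long along its z, origin at mid length on its axis; starts standing in the pan; 60 to 120 g
- fitting3: brass pipe fitting 3 of four: hexagon 33 mm across flats with a 24 mm neck, 42 mm long along its z, origin at mid length on its axis; starts standing in the pan; 60 to 120 g
- thermometer: dial thermometer lying on the bench: steel dial 60 mm across, 18 mm high, with a 90 mm stem; origin under the dial's centre, stem along -x to 139 mm (bystander, not part of the job)
- wrench: steel wrench 160 mm long lying flat along its x, origin under its middle (bystander, not part of the job)
- oil: amber glass bottle, 54 mm across, 120 mm tall (bystander, not part of the job)
- mug: blue mug, 76 mm across, 85 mm tall, handle at its +y (bystander, not part of the job)
- notebook: blue notebook 150 x 210 x 12 mm, lying flat (bystander, not part of the job)
- carton: cardboard carton 90 x 130 x 60 mm (bystander, not part of the job)
Mind the look-alikes: they are no part of the job. Several things have the shape of the tray; the one meant has the colours described above.

How it is judged:
By the outcome, as a careful person would: the job done as asked, in the order asked, and still so for the second after the job is handed in, with the robot touching nothing.
It also fails if it takes over 72 s, if anything falls off the work surface, if the arm or the gripper's body presses on something with over 40 N, if the wrist force passes 120 N, or if a joint passes its speed limit or range.

ROBOT

A 7-joint arm with a two-finger parallel gripper is mounted at the origin on the work surface. World frame = base frame: x ahead of the robot, y to its left, z up, the work surface at z = 0. Lengths are in mm, angles in rad, forces in N, time in s.
With the tool pointing down it reaches from about 400 to 750 mm from the base axis. Payload 19.5 kg.
Tool frame: the origin (TCP) lies between the finger pads; the fingertips stand 22 mm ahead of it and the grasp point (between the pads) lies 3 mm ahead of it; y points along the fingers, x is the direction in which the jaws open and shut, and the axes are right-handed (so a half turn about y gives the same grasp; the last joint's range is limited). The gripper opens to 85 mm and grips with 20 to 120 N. Pads are 22 mm wide; open, the fingers measure 114 mm over their backs; the gripper's body (76 mm by 85 mm) begins 54 mm behind the grasp point. The pads swing forward as they close: fully open they stand 13 mm farther back than shut.
Start: joints at [-1.147, 0.707, -0.028, 1.485, 0.022, 0.951, -0.075], TCP at [258.239, 513.722, 253.268] pointing down, gripper open.
Joint ranges: [-2.71, 2.71], [-0.32, 2.16], [-1.57, 1.52], [0, 2.45], [-1.46, 4.6], [0, 2.02], [-2.83, 2.83]. Speed limits (rad/s): [1.89, 1.89, 2.57, 2.57, 3.01, 3.01, 3.01].

INTERFACE

Orientations are given as a unit quaternion [x, y, z, w].
In Python, from workcell import * gives the robot as it stands. The module is installed in compiled form; this text tells all that it offers.
- The arm moves only by the tool move_arm, never from a script. Its argument "deltas" is a list of rows, each a list of 7 numbers: the shift along the tool's x, y, z in mm, then the turn, a rotation vector about the tool's x, y, z in degrees, then the gripper command: -1 is fully open, 1 is shut, values between are in proportion. A call has 1 to 10 rows; each row is the pose to reach, as a shift and turn from the pose commanded when the call began, along the tool's axes at that moment; what a row does not reach only later rows make up. A row lasts 1/10 s, in which the tool goes at most 50 mm and 8.59 degrees, less where a joint would pass 70% of its speed; a pose out of reach is approached as far as the arm can. A call with a gripper value outside its range is refused whole. The fingers move at their own pace and stop on an object; "newtons" is the grip in N (left out, the last holds). Time passes only in rows, so rows that repeat a pose let the fingers close. It gives the time, the measured TCP pose, the force and the opening at its end, in the units of the state.
- read_state(): the state, without advancing time (a new reading comes with each control period).
- grab_frame(name): name is "side" or "top" or "wrist"; returns (picture, depth): 480x640x3 uint8, blue, green, red; 480x640 float32, mm along the optical axis (not along the pixel's ray), 0 where there is no reading.
- camera_model(name): a dict with "camera_matrix" (3x3 intrinsics, pixels), "world_to_cam" (4x4, takes a point from world to camera coordinates). Camera axes: x right, y up, looking along -z (the intrinsics and any distortion apply to the point x, -y, -z); pixel columns grow to the right and rows downward; lengths in mm; the calibration is good to about 2 mm. The wrist camera is an equidistant fisheye: a pixel r from the principal point sees the ray r / f radians off the axis. A picture is of the moment at which its call begins: read the wrist's pose just before it. camera_model takes no time and is no camera call; for the wrist camera it gives the pose at the moment of the call.
- hand_in(): hands the job in, once; it reports no verdict.
The state is a dict: "time_s": time; "joint_positions": joint angles; "qvel": joint speeds; "joint_torque": joint torques, N m; "position": TCP position; "eef_rot": TCP orientation; "ft_force": force on the tool from outside, world axes, zero at the start; "wrist_torque": the same for the moment, N m; "width": finger opening in mm.
Only numpy, scipy, OpenCV 4.12 (cv2) and the standard library are available. Lean on these libraries where they do the work, as an engineer would, in place of code of your own. Each camera call takes 0.05 s, during which the arm holds its last target. There are 200 camera calls.

## Working session

There is one attempt and no reset: what is moved stays moved. The work goes in short steps, Python scripts to look and compute and a tool call to move; the robot and the scene stay as the last step left them, time stands still between calls to the robot, and variables do not carry over. Pictures are saved under pics/ and viewed, about 8 in all and at most 12, crops included, and the job is handed in when it is done.

Besides the shell and the picture viewer there is one more tool, called after "Request:" as a command line: name --pt "numbers of a row" for each row, then --argument value for the rest. move_arm: Moves the arm, as the interface text tells. Its arguments: {"type":"object","properties":{"deltas":{"type":"array","items":{"type":"array","items":{"type":"number"}}},"newtons":{"type":"number"}},"required":["deltas"]}

```bash
mkdir -p pics; cat > h.py <<'E'
from workcell import *
import numpy as np, cv2
from scipy.spatial.transform import Rotation as R
def snap(n,fn):
    im,d=grab_frame(n); cv2.imwrite(f'pics/{fn}.png',im); np.save(f'pics/{fn}.npy',d); return im,d
def world(n,d):
    m=camera_model(n);K=np.array(m["camera_matrix"]);T=np.linalg.inv(np.array(m["world_to_cam"]))
    v,u=np.mgrid[0:480,0:640]
    p=np.stack([(u-K[0,2])/K[0,0]*d,-(v-K[1,2])/K[1,1]*d,-d,np.ones_like(d)],-1)
    return (p@T.T)[...,:3]
E
python3 - <<'E'
from h import *
print(read_state())
for n in("top","side"):
    im,d=snap(n,n+'0'); m=camera_model(n); print(m)
E
```

```text
{'time_s': 0.0, 'joint_positions': array([-1.14673498,  0.70707235, -0.02760257,  1.48502282,  0.02202769,
        0.95087691, -0.07551517]), 'qvel': array([ 0.00134214, -0.00031727, -0.00044138, -0.00067853,  0.00014279,
       -0.00046082,  0.00051492]), 'joint_torque': array([-9.57420707e-04, -8.83191848e+01,  1.23419758e+00, -2.36172777e+01,
        1.68313819e-02,  6.29269591e-03, -4.91793401e-05]), 'position': array([258.13725771, 513.52727283, 252.83957459]), 'eef_rot': array([ 0.60211446,  0.37079818, -0.37142023, -0.6016759 ]), 'ft_force': array([ 0.49699116, -0.02350953, -0.80009847]), 'wrist_torque': array([ 0.01709141, -0.01606709, -0.04613396]), 'width': 85.0618099543773}
{'camera_matrix': array([[564.05743444,   0.        , 330.19130769],
       [  0.        , 564.05743444, 240.862265  ],
       [  0.        ,   0.        ,   1.        ]]), 'world_to_cam': array([[-1.59793608e-02, -9.99856826e-01,  5.56673193e-03,
        -1.05533714e+01],
       [ 9.98039682e-01, -1.56128968e-02,  6.06055267e-02,
        -5.75240155e+02],
       [-6.05099367e-02,  6.52425694e-03,  9.98146273e-01,
        -1.57662838e+03],
       [ 0.00000000e+00,  0.00000000e+00,  0.00000000e+00,
         1.00000000e+00]])}
{'camera_matrix': array([[566.63777855,   0.        , 320.81353331],
       [  0.        , 566.63777855, 237.4921345 ],
       [  0.        ,   0.        ,   1.        ]]), 'world_to_cam': array([[-7.96630608e-01, -6.04110145e-01,  2.07510749e-02,
         4.57415558e+02],
       [ 3.60507141e-01, -4.47279098e-01,  8.18520623e-01,
        -2.96265841e+02],
       [-4.85195090e-01,  6.59539492e-01,  5.74102241e-01,
        -1.59911303e+03],
       [ 0.00000000e+00,  0.00000000e+00,  0.00000000e+00,
         1.00000000e+00]])}
```

View pics/top0.png

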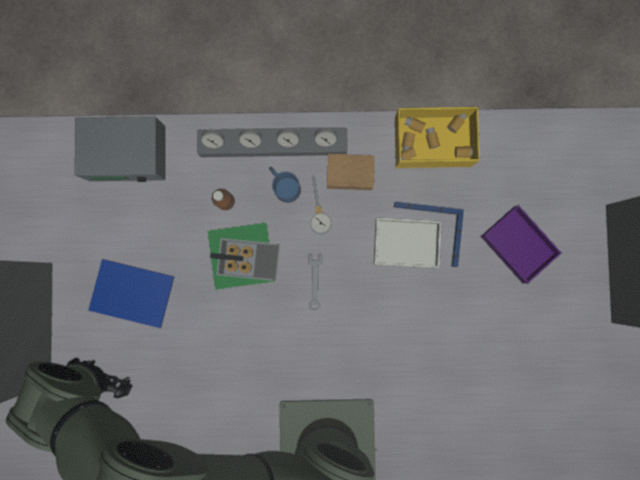

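View pics/side0.png

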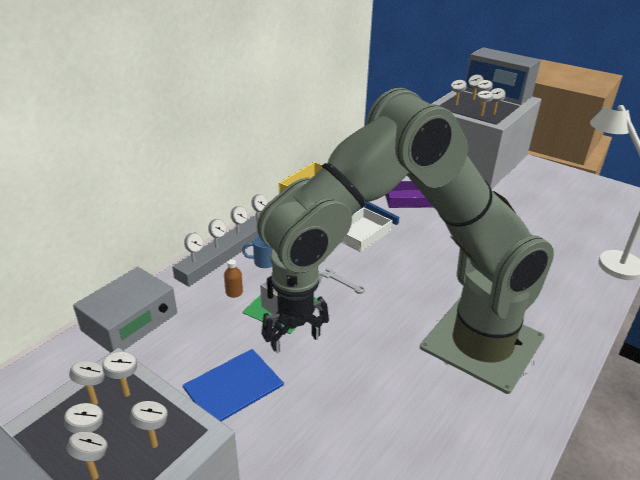

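The top view shows the pan around (247,260) on the green pad with its lip to the right (world -y). The white tray is at (407,243), and the blue stop has its inside corner near (460,212). Next I'll measure these.

```bash
cat > m.py <<'E'
from h import *
im=cv2.imread('pics/top0.png');d=np.load('pics/top0.npy');W=world('top',d)
hsv=cv2.cvtColor(im,cv2.COLOR_BGR2HSV)
def rect(name,mask,box):
    m=np.zeros(mask.shape,bool);x0,y0,x1,y1=box;m[y0:y1,x0:x1]=mask[y0:y1,x0:x1]
    p=W[m];r=cv2.minAreaRect(p[:,:2].astype(np.float32))
    print(name,m.sum(),'z',np.percentile(p[:,2],[5,50,95]).round(1),'c',np.round(r[0],1),'s',np.round(r[1],1),'a',round(r[2],2)); return p
z=W[...,2]
print('bench',np.median(z[300:380,350:550]))
H,S,V=cv2.split(hsv)
rect('tray rim',(z>33)&(z<60),(365,210,446,275))
blue=(H>100)&(H<125)&(S>100)
rect('bar far',blue&(z>20),(385,195,455,213))
rect('bar right',blue&(z>20),(450,215,475,275))
rect('pad',(H>45)&(H<80)&(S>100),(195,210,285,300))
rect('pan body',(z>70)&(z<105),(205,230,290,285))
rect('handle',(z>125)&(z<160),(205,230,290,285))
for v in (212,220,230,243,255,262): print(v,[(u,*W[v,u].round(0)) for u in range(434,470,2)][::1])
E
python3 m.py; python3 -c "
import cv2;im=cv2.imread('pics/top0.png')
cv2.imwrite('pics/c0.png',cv2.resize(im[190:300,195:480],None,fx=2.8,fy=2.8,interpolation=cv2.INTER_CUBIC))"
```

```text
bench -0.13762049656645559
tray rim 460 z [36.2 43.9 50.1] c [ 567.  -235.5] s [181.5 130.2] a 86.11
bar far 170 z [22.9 29.  35.5] c [ 665.  -286.3] s [167.3  10.4] a 82.43
bar right 154 z [23.4 29.4 36. ] c [ 571.4 -377. ] s [ 11.6 142.4] a 83.34
pad 1228 z [-1.9  3.9  9.8] c [545.7 159.1] s [167.  321.8] a 5.69
pan body 519 z [72.1 86.9 94. ] c [526.8 207. ] s [170.9 100. ] a 83.44
handle 181 z [137.7 143.5 149.3] c [531.7 251.6] s [84.7 13.9] a 83.62
212 [(434, np.float64(655.0), np.float64(-319.0), np.float64(-2.0)), (436, np.float64(654.0), np.float64(-325.0), np.float64(0.0)), (438, np.float64(655.0), np.float64(-331.0), np.float64(-4.0)), (440, np.float64(654.0), np.float64(-337.0), np.float64(-4.0)), (442, np.float64(653.0), np.float64(-341.0), np.float64(6.0)), (444, np.float64(652.0), np.float64(-344.0), np.float64(18.0)), (446, np.float64(652.0), np.float64(-350.0), np.float64(17.0)), (448, np.float64(652.0), np.float64(-355.0), np.float64(17.0)), (450, np.float64(651.0), np.float64(-359.0), np.float64(25.0)), (452, np.float64(650.0), np.float64(-363.0), np.float64(33.0))
[... 5571 characters left out ...]
(448, np.float64(510.0), np.float64(-355.0), np.float64(0.0)), (450, np.float64(510.0), np.float64(-361.0), np.float64(1.0)), (452, np.float64(510.0), np.float64(-363.0), np.float64(15.0)), (454, np.float64(510.0), np.float64(-366.0), np.float64(28.0)), (456, np.float64(509.0), np.float64(-371.0), np.float64(29.0)), (458, np.float64(509.0), np.float64(-377.0), np.float64(28.0)), (460, np.float64(510.0), np.float64(-388.0), np.float64(6.0)), (462, np.float64(510.0), np.float64(-396.0), np.float64(-4.0)), (464, np.float64(510.0), np.float64(-402.0), np.float64(-6.0)), (466, np.float64(510.0), np.float64(-406.0), np.float64(-0.0)), (468, np.float64(509.0), np.float64(-413.0), np.float64(-2.0))]
```

View pics/c0.png

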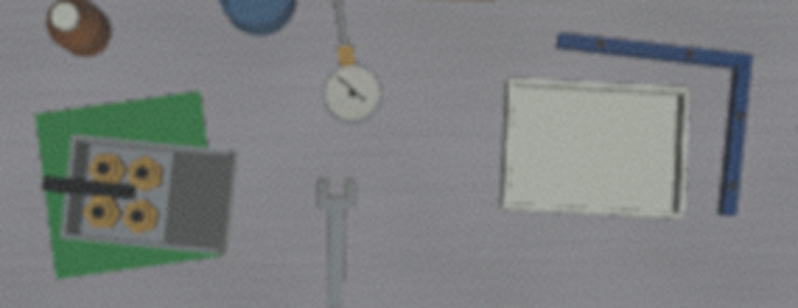

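```bash
cat >> h.py <<'E'
ex=np.array([np.cos(np.radians(-7)),np.sin(np.radians(-7)),0]);ey=np.array([-ex[1],ex[0],0])
def pose(): s=read_state(); return np.array(s["position"]),R.from_quat(s["eef_rot"])
def frame(x,z):  # rotation with tool x, z given
    x=np.array(x,float);z=np.array(z,float);z/=np.linalg.norm(z);x-=z*(x@z);x/=np.linalg.norm(x)
    return R.from_matrix(np.array([x,np.cross(z,x),z]).T)
def delta(p,r,name='',frm=None):
    p0,r0=frm or pose(); d=r0.inv().apply(np.array(p)-p0); w=(r0.inv()*r).as_rotvec(degrees=True)
    print(name,'delta',d.round(1),w.round(1),'ang',round(np.linalg.norm(w),1))
E
python3 - <<'E'
from h import *
p,r=pose();print(p,r.as_matrix().round(3))
for s in(1,-1): delta([455,-226,110],frame(s*ey,[0,0,-1]),s)
E
```

```text
[258.15700492 513.56281535 252.90936076] [[ 0.449 -0.    -0.893]
 [ 0.893 -0.001  0.449]
 [-0.001 -1.    -0.   ]]
1 delta [-572.3  143.5 -508. ] [-89.  -15.4 -15.5] ang 91.7
-1 delta [-572.3  143.5 -508. ] [-20.2 116.6 116.6] ang 166.1
```

```bash
sed -i 's/^def frame.*/def frame(x,z):  # tool x (jaw) and approach direction (tool y)/; s/np.cross(z,x),z\]).T/z,np.cross(x,z)]).T/' h.py
python3 - <<'E'
from h import *
p,r=pose();q=[500,60,240];t=frame(ey,[0,0,-1])
delta(q,t)
delta([455,-226,110],t,'next',(np.array(q),t)); delta([455,-226,30],t,'down',(np.array(q),t))
E
```

```text
delta [-296.6   13.2 -419.8] [ -0.  -19.7  -0.1] ang 19.7
next delta [-289.4  130.     9.8] [0. 0. 0.] ang 0.0
down delta [-289.4  210.     9.8] [0. 0. 0.] ang 0.0
```

Request:
move_arm --pt "-297 13 -420 0 -19.7 0 -1" --pt "-297 13 -420 0 -19.7 0 -1" --pt "-297 13 -420 0 -19.7 0 -1" --pt "-297 13 -420 0 -19.7 0 -1" --pt "-297 13 -420 0 -19.7 0 -1" --pt "-297 13 -420 0 -19.7 0 -1" --pt "-297 13 -420 0 -19.7 0 -1" --pt "-297 13 -420 0 -19.7 0 -1" --pt "-297 13 -420 0 -19.7 0 -1" --pt "-297 13 -420 0 -19.7 0 -1"

```text
time_s: 1.1
position: [493.8, 70.5, 240.5]
eef_rot: [-0.53, -0.468, 0.469, 0.53]
ft_force: [1.6, 0.9, 0.1]
width: 85.3
```

```bash
python3 - <<'E'
from h import *
t=frame(ey,[0,0,-1]);p,r=pose();print(p,read_state()['joint_positions'].round(2))
delta([455,-226,110],t); delta([455,-226,30],t)
E
```

```text
[493.8022191   70.50102952 240.53931104] [-0.08  0.62 -0.22  1.77  0.18  0.77  1.06]
 delta [-299.   130.6    2.4] [-0.  0. -0.] ang 0.0
 delta [-299.   210.6    2.3] [-0.  0. -0.] ang 0.0
```

Request:
move_arm --pt "-290 130 10 0 0 0 -1" --pt "-290 130 10 0 0 0 -1" --pt "-290 130 10 0 0 0 -1" --pt "-290 130 10 0 0 0 -1" --pt "-290 130 10 0 0 0 -1" --pt "-290 130 10 0 0 0 -1" --pt "-290 130 10 0 0 0 -1" --pt "-290 210 10 0 0 0 -1" --pt "-290 210 10 0 0 0 -1" --pt "-290 210 10 0 0 0 -1"

```text
time_s: 2.1
position: [446.6, -213.3, 27.8]
eef_rot: [-0.528, -0.468, 0.47, 0.531]
ft_force: [-0.4, 0.0, 0.4]
width: 85.4
```

```bash
python3 - <<'E'
from h import *
p,r=pose();print(p,read_state()['joint_positions'].round(2),read_state()['ft_force'])
print((p-np.array([567,-235.5,0]))@ex,(p-np.array([567,-235.5,0]))@ey)
im,d=snap('wrist','w1')
E
```

```text
[ 446.60442299 -213.33467068   27.83457354] [ 0.44  0.99 -0.11  1.94  0.41  0.24  1.42] [-3.56395046e-01  2.93368114e-04  4.40795167e-01]
-122.1994407659946 7.327582395378466
```

View pics/w1.png

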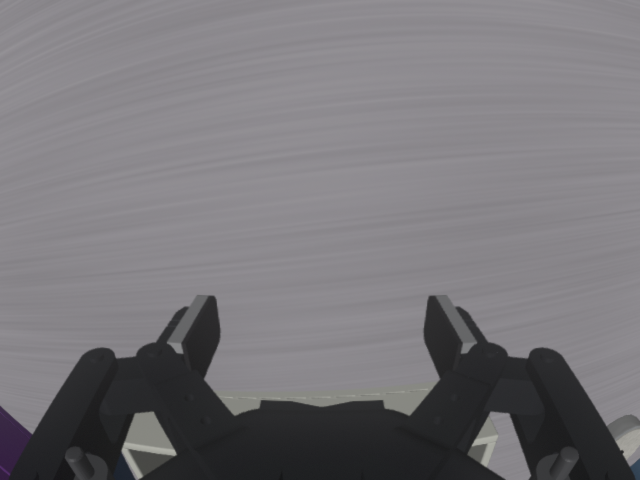

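The wrist view shows the tray just ahead of the open fingers, at about row 390, and the bench is clear. Now I'll push towards the far bar.

Request:
move_arm --pt "-4 0 -20 0 0 0 -1" --pt "-7 0 -35 0 0 0 -1" --pt "-7 0 -42 0 0 0 -1" --pt "-7 0 -48 0 0 0 -1" --pt "-7 0 -54 0 0 0 -1" --pt "-7 0 -60 0 0 0 -1" --pt "-7 0 -65 0 0 0 -1" --pt "-7 0 -70 0 0 0 -1" --pt "-7 0 -74 0 0 0 -1" --pt "-7 0 -74 0 0 0 -1"

```text
time_s: 3.15
position: [521.3, -230.0, 30.6]
eef_rot: [0.53, 0.469, -0.468, -0.529]
ft_force: [-0.5, -0.5, -0.3]
width: 85.4
```

Request:
move_arm --pt "0 0 -2 0 0 0 -1" --pt "0 0 -4 0 0 0 -1" --pt "0 0 -4 0 0 0 -1"

```text
time_s: 3.45
position: [524.6, -230.5, 30.6]
eef_rot: [-0.529, -0.469, 0.469, 0.53]
ft_force: [-1.4, -0.1, -0.5]
width: 85.7
```

```bash
cat > t.py <<'E'
from h import *
import sys
im,d=snap('top',sys.argv[1]);W=world('top',d);z=W[...,2]
hsv=cv2.cvtColor(im,cv2.COLOR_BGR2HSV);H,S,V=cv2.split(hsv)
x0,y0,x1,y1=365,190,462,275
white=(S<60)&(V>150)&(z<60); m=np.zeros_like(white);m[y0:y1,x0:x1]=white[y0:y1,x0:x1]
p=W[m];O=np.array([646.4,-379.2,0]);q=np.c_[(p-O)@ex,(p-O)@ey]
print('tray px',m.sum(),'x_c range',np.percentile(q[:,0],[.5,99.5]).round(1),'y_c',np.percentile(q[:,1],[.5,99.5]).round(1))
r=cv2.minAreaRect(q.astype(np.float32));print(r)
cv2.imwrite(f'pics/{sys.argv[1]}c.png',cv2.resize(im[180:290,350:490],None,fx=5,fy=5,interpolation=cv2.INTER_CUBIC))
E
python3 t.py t1
```

```text
tray px 1724 x_c range [-1.267e+02 -1.000e-01] y_c [ 42.9 220.4]
((-63.992984771728516, 137.4589080810547), (210.4666290283203, 130.12721252441406), 89.60355377197266)
```

View pics/t1c.png

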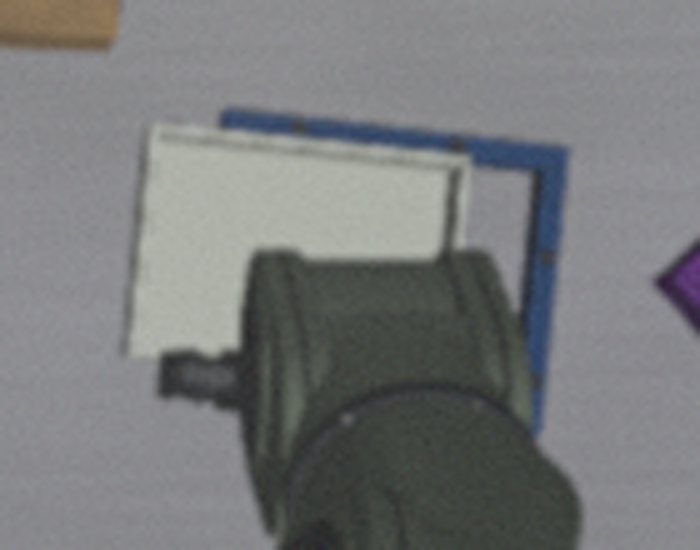

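The tray (left edge around col 140, right edge around col 465 in the crop) is now parallel to the far bar and close against it. I'll press a little further to feel the contact.

Request:
move_arm --pt "0 0 -1.5 0 0 0 -1" --pt "0 0 -3 0 0 0 -1" --pt "0 0 -3 0 0 0 -1"

```text
time_s: 3.8
position: [524.9, -230.5, 30.4]
eef_rot: [-0.528, -0.467, 0.47, 0.532]
ft_force: [-19.5, 5.8, 12.1]
width: 85.0
```

```bash
python3 - <<'E'
from h import *
O=np.array([646.4,-379.2,0]);p0,r0=pose();p0[2]=30.4
t=frame(ex,[0,0,-1]);q=O-65*ex+268*ey
for z in(95,30): q[2]=z; delta(q,t)
E
```

```text
delta [135.3 -65.1 -73.2] [-0.3 90.  -0.3] ang 90.0
 delta [ 1.353e+02 -1.000e-01 -7.370e+01] [-0.3 90.  -0.3] ang 90.0
```

Request:
move_arm --pt "0 0 20 0 0 0 -1" --pt "0 -40 30 0 5 0 -1" --pt "30 -75 10 0 13 0 -1" --pt "60 -75 -30 0 21 0 -1" --pt "90 -75 -60 0 29 0 -1" --pt "135 -75 -73 0 38 0 -1" --pt "135 -75 -73 0 46 0 -1" --pt "135 -75 -73 0 54 0 -1" --pt "135 -75 -73 0 62 0 -1" --pt "135 -75 -73 0 70 0 -1"

```text
time_s: 4.8
position: [616.8, -105.6, 105.8]
eef_rot: [0.703, 0.079, -0.078, -0.703]
ft_force: [-0.2, 1.0, -0.3]
width: 85.5
```

```bash
python3 - <<'E'
from h import *
O=np.array([646.4,-379.2,0])
t=frame(ex,[0,0,-1]);q=O-65*ex+268*ey
print(pose()[0],read_state()['ft_force'])
for z in(95,30): q[2]=z; delta(q,t)
E
```

```text
[ 616.84276632 -105.61757958  105.79465592] [-0.16251459  0.99360734 -0.30633233]
 delta [-2.2 10.8  0.8] [ 0.  19.7  0.1] ang 19.7
 delta [-2.2 75.8  0.9] [ 0.  19.7  0.1] ang 19.7
```

Request:
move_arm --pt "-2 30 1 0 8 0 -1" --pt "-2 60 1 0 16 0 -1" --pt "-2 76 1 0 19.7 0 -1" --pt "-2 76 1 0 19.7 0 -1"

```text
time_s: 5.2
position: [613.5, -104.8, 27.8]
eef_rot: [-0.706, 0.042, -0.041, 0.706]
ft_force: [0.2, -0.6, 0.7]
width: 85.4
```

Request:
move_arm --pt "0 0 -20 0 0 0 -1" --pt "0 0 -30 0 0 0 -1" --pt "0 0 -36 0 0 0 -1" --pt "0 0 -42 0 0 0 -1" --pt "0 0 -48 0 0 0 -1" --pt "0 0 -54 0 0 0 -1" --pt "0 0 -60 0 0 0 -1" --pt "0 0 -66 0 0 0 -1" --pt "0 0 -70 0 0 0 -1" --pt "0 0 -70 0 0 0 -1"

```text
time_s: 6.2
position: [606.3, -174.9, 30.0]
eef_rot: [0.706, -0.041, 0.041, -0.706]
ft_force: [0.5, -1.4, 0.1]
width: 85.3
```

```bash
python3 t.py t2; python3 -c "
from h import *
O=np.array([646.4,-379.2,0]);p=pose()[0];print(p,(p-O)@ex,(p-O)@ey)"
```

```text
tray px 1232 x_c range [-128.1   -1.9] y_c [ 8.3 98.9]
((-64.79362487792969, 55.33440017700195), (96.6537094116211, 128.39129638671875), 88.34827423095703)
[ 606.30480562 -174.90484403   29.92356079] -64.69364740051152 197.88599584904324
```

Request:
move_arm --pt "0 0 -3 0 0 0 -1" --pt "0 0 -6 0 0 0 -1" --pt "0 0 -7.5 0 0 0 -1" --pt "0 0 -7.5 0 0 0 -1"

```text
time_s: 6.65
position: [605.3, -182.0, 29.7]
eef_rot: [-0.706, 0.041, -0.041, 0.706]
ft_force: [-1.5, 3.4, 2.7]
width: 84.8
```

Request:
move_arm --pt "0 0 -1 0 0 0 -1" --pt "0 0 -2 0 0 0 -1" --pt "0 0 -2 0 0 0 -1"

```text
time_s: 6.95
position: [605.3, -182.1, 29.7]
eef_rot: [-0.705, 0.041, -0.041, 0.707]
ft_force: [-1.1, 15.0, 5.1]
width: 85.6
```

```bash
cat >> h.py <<'E'
def hd(az): a=np.radians(az); return np.array([np.cos(a),np.sin(a),0.])
UP=np.array([0,0,1.])
def panrot(az,th):  # pan matrix columns x,y,z: heading az, tilt th (lip down)
    d=hd(az);t=np.radians(th)
    x=d*np.cos(t)-UP*np.sin(t); z=d*np.sin(t)+UP*np.cos(t); return np.array([x,np.cross(z,x),z]).T
def toolrot(P,lean): # tool leaning back by lean: jaw along pan y
    l=np.radians(lean); return frame(P[:,1],P@[np.sin(l),0,-np.cos(l)])
def pourpose(lip,az,th,lean,g=(-12,0,130)):
    P=panrot(az,th); return np.array(lip)+P@(np.array(g)-[113,0,85]),toolrot(P,lean)
E
python3 - <<'E'
from h import *
p0,r0=pose()
delta(p0+60*ey+140*UP,r0,'lift')
p,r=pourpose([607,-268,110],-135,105,30);print(p,r.apply([0,1,0]));delta(p,r,'pour')
E
```

```text
lift delta [   0.3 -139.8   60.4] [0. 0. 0.] ang 0.0
[ 553.38784068 -321.61215932  219.09387126] [ 0.6830127   0.6830127  -0.25881905]
pour delta [ -35.5 -189.8 -144.1] [ 71.9  32.6 -25.1] ang 82.8
```

Request:
move_arm --pt "0 0 20 0 0 0 -1" --pt "0 -45 40 0 0 0 -1" --pt "0 -95 40 5 2.3 -1.7 -1" --pt "-5 -145 20 12 5.4 -4.2 -1" --pt "-36 -190 -144 72 32.6 -25 -1" --pt "-36 -190 -144 72 32.6 -25 -1" --pt "-36 -190 -144 72 32.6 -25 -1" --pt "-36 -190 -144 72 32.6 -25 -1" --pt "-36 -190 -144 72 32.6 -25 -1" --pt "-36 -190 -144 72 32.6 -25 -1"

```text
time_s: 7.95
position: [551.2, -327.2, 220.1]
eef_rot: [-0.311, 0.052, -0.297, 0.901]
ft_force: [0.5, -0.0, -2.1]
width: 85.4
```

```bash
python3 - <<'E'
from h import *
p,r=pourpose([607,-268,110],-135,105,30);delta(p,r,'pour');print(read_state()['joint_positions'].round(2))
E
```

```text
pour delta [-1.5  5.2  2.8] [20.9  9.2 -7. ] ang 23.9
[ 0.98  1.02 -0.32  1.32 -0.76  1.11  0.68]
```

Request:
move_arm --pt "0 5 3 8 3 -2 -1" --pt "0 5 3 16 6 -4 -1" --pt "0 5 3 21 9.2 -7 -1" --pt "0 5 3 21 9.2 -7 -1"

```text
time_s: 8.35
position: [554.1, -319.4, 216.4]
eef_rot: [-0.12, 0.053, -0.377, 0.917]
ft_force: [0.4, -0.6, -0.1]
width: 85.1
```

```bash
python3 - <<'E'
from h import *
p,r=pourpose([607,-268,110],-135,105,30);delta(p,r,'pour');print(read_state()['joint_positions'].round(2))
E
python3 t.py t3
```

```text
pour delta [ 1.1 -2.7  2.1] [ 0.  -0.3 -0.3] ang 0.4
[ 1.13  1.17 -0.49  1.43 -1.    1.09  0.81]
tray px 2582 x_c range [-128.3   -2. ] y_c [  2.2 176.9]
((-64.05947875976562, 89.0517349243164), (177.57516479492188, 129.0045166015625), 89.956787109375)
```

```bash
cat > g.py <<'E'
from h import *
AZ=-96.4;G=np.array([530.8,243.1,134.])
r=toolrot(panrot(AZ,0),30);a=r.apply([0,1,0])
if __name__=='__main__':
    for b in(100,3): delta(G-b*a,r,b)
    print((G-100*a),read_state()['joint_positions'].round(2))
E
python3 g.py; python3 -c "
from h import *
from g import r
p,q=pose();delta([540,0,330],r,'mid')"
```

```text
100 delta [-442.6  407.5  112.2] [-100.5  -40.6   16.6] ang 109.6
3 delta [-412.4  392.7   21.2] [-100.5  -40.6   16.6] ang 109.6
[536.37344661 292.78839596 220.60254038] [ 1.13  1.17 -0.49  1.43 -1.    1.09  0.81]
mid delta [-234.8  179.9  164.3] [-100.5  -40.6   16.6] ang 109.6
```

Request:
move_arm --pt "-235 180 164 -100.5 -40.6 16.6 -1" --pt "-235 180 164 -100.5 -40.6 16.6 -1" --pt "-235 180 164 -100.5 -40.6 16.6 -1" --pt "-235 180 164 -100.5 -40.6 16.6 -1" --pt "-235 180 164 -100.5 -40.6 16.6 -1" --pt "-235 180 164 -100.5 -40.6 16.6 -1" --pt "-443 408 112 -100.5 -40.6 16.6 -1" --pt "-443 408 112 -100.5 -40.6 16.6 -1" --pt "-443 408 112 -100.5 -40.6 16.6 -1" --pt "-443 408 112 -100.5 -40.6 16.6 -1"

```text
time_s: 9.4
position: [544.0, 26.3, 276.3]
eef_rot: [-0.603, 0.064, -0.192, 0.771]
ft_force: [0.5, -1.4, -0.9]
width: 85.5
```

```bash
python3 g.py; python3 -c "
from h import *
print(pose()[0])"
```

```text
100 delta [-114.1  104.2  224.3] [-44.  -17.    5.7] ang 47.5
3 delta [-112.2  173.7  156.7] [-44.  -17.    5.7] ang 47.5
[536.37344661 292.78839596 220.60254038] [-0.06  0.56  0.1   1.8  -0.46  0.61  0.  ]
[543.97567376  26.27222726 276.26949128]
```

Request:
move_arm --pt "-114 104 224 -44 -17 5.7 -1" --pt "-114 104 224 -44 -17 5.7 -1" --pt "-114 104 224 -44 -17 5.7 -1" --pt "-114 104 224 -44 -17 5.7 -1" --pt "-114 104 224 -44 -17 5.7 -1" --pt "-114 104 224 -44 -17 5.7 -1" --pt "-114 104 224 -44 -17 5.7 -1" --pt "-114 104 224 -44 -17 5.7 -1" --pt "-114 104 224 -44 -17 5.7 -1"

```text
time_s: 10.3
position: [535.3, 295.4, 219.9]
eef_rot: [0.864, -0.047, 0.026, -0.5]
ft_force: [0.4, -0.6, -0.1]
width: 85.6
```

```bash
python3 g.py; python3 -c "
from h import *
print(pose()[0]); snap('wrist','w2')"
```

```text
100 delta [ 1.3  0.6 -2.5] [-0.1  0.3  0. ] ang 0.3
3 delta [ 1.3 97.6 -2.7] [-0.1  0.3  0. ] ang 0.3
[536.37344661 292.78839596 220.60254038] [-0.88  1.05  0.5   1.01 -0.03  1.47 -0.64]
[535.31014993 295.3650253  219.85787429]
```

View pics/w2.png

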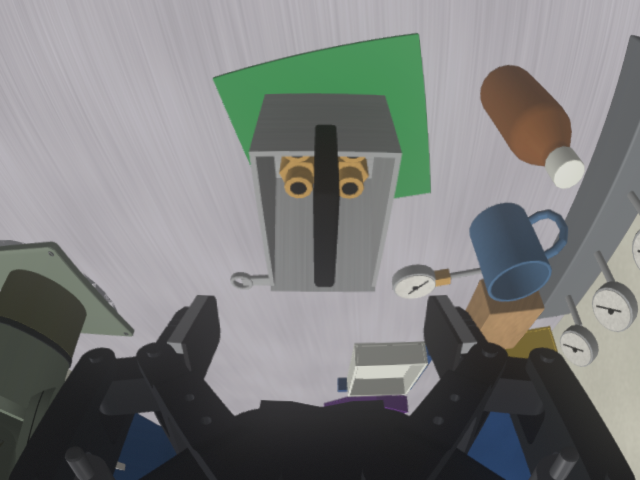

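The handle bar (col ~325) lies between the fingers (centre ~322), so the alignment is good. I'll go in and grip.

Request:
move_arm --pt "0 40 -2 0 0 0 -1" --pt "1 75 -2.6 0 0 0 -1" --pt "1 97 -2.6 0 0 0 -1" --pt "1 97 -2.6 0 0 0 -1" --pt "1 97 -2.6 0 0 0 1" --pt "1 97 -2.6 0 0 0 1" --pt "1 97 -2.6 0 0 0 1" --pt "1 97 -2.6 0 0 0 1" --pt "1 97 -2.6 0 0 0 1" --pt "1 97 -2.6 0 0 0 1" --newtons 120

```text
time_s: 11.35
position: [531.2, 241.3, 137.2]
eef_rot: [0.863, -0.051, 0.027, -0.501]
ft_force: [1.3, 1.8, 5.2]
width: 12.4
```

```bash
python3 - <<'E'
from h import *
from g import *
p,q=pose();s=read_state();print(p,G-3*a,s['width'],s['ft_force'])
delta(p+60*UP,q,'lift')
E
```

```text
[531.1772401  241.29394056 137.18921376] [530.9672034  244.59065188 136.59807621] 12.395927175079306 [1.32419968 1.82774712 5.15752756]
lift delta [ -0.2 -52.1 -29.7] [0. 0. 0.] ang 0.0
```

Request:
move_arm --pt "0 -10 -6 0 0 0 1" --pt "0 -30 -17 0 0 0 1" --pt "0 -60 -35 0 0 0 1" --pt "0 -60 -35 0 0 0 1" --pt "0 -60 -35 0 0 0 1"

```text
time_s: 11.85
position: [530.9, 240.7, 206.3]
eef_rot: [0.863, -0.051, 0.027, -0.502]
ft_force: [-0.4, 0.3, -8.6]
width: 11.9
```

```bash
python3 - <<'E'
from h import *
s=read_state();print(pose()[0],s['width'],s['ft_force'])
im,d=snap('top','t4');W=world('top',d);z=W[...,2]
H,S,V=cv2.split(cv2.cvtColor(im,cv2.COLOR_BGR2HSV))
g=(H>45)&(H<80)&(S>100)&(abs(z)<15);n,l,st,c=cv2.connectedComponentsWithStats(g.astype(np.uint8));print(st[1:][st[1:,4]>30])
snap('wrist','w3');snap('side','s3')
E
```

```text
[530.87921335 240.67936225 206.31925576] 11.885732268326075 [-0.3928342   0.30827071 -8.57799997]
[[218 224  50  17 544]
 [214 276  51  13 326]]
```

View pics/w3.png

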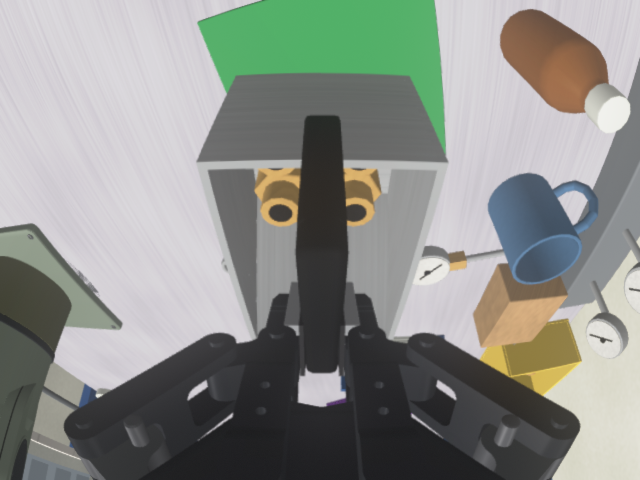

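```bash
python3 - <<'E'
from h import *
for f in('top0','t4'):
    im=cv2.imread(f'pics/{f}.png');d=np.load(f'pics/{f}.npy');m=camera_model('top')
    W=world('top',d);z=W[...,2]
    H,S,V=cv2.split(cv2.cvtColor(im,cv2.COLOR_BGR2HSV));g=((H>45)&(H<80)&(S>100)).astype(np.uint8)
    n,l,st,c=cv2.connectedComponentsWithStats(g)
    g=np.isin(l,[i for i in range(1,n) if st[i,4]>30 and 200<c[i][0]<290 and 215<c[i][1]<300])
    # intersect pixel rays with z=4
    K=m['camera_matrix'];T=np.linalg.inv(m['world_to_cam']);v,u=np.nonzero(g)
    ray=np.c_[(u-K[0,2])/K[0,0],-(v-K[1,2])/K[1,1],-np.ones(len(u))]@T[:3,:3].T
    p=T[:3,3]+ray*((4-T[2,3])/ray[:,2])[:,None]
    print(f,g.sum(),cv2.minAreaRect(p[:,:2].astype(np.float32)))
    if f=='t4':
        q=W[225:295,200:300].reshape(-1,3)
        P=panrot(-96.4,0);lo=(q-np.array([530.5,241,0]))@P
        k=(q[:,2]>120)&(q[:,2]<190)&(abs(lo[:,1])<47)
        for a,b in((-60,-35),(90,125)):
            s=q[k&(lo[:,0]>a)&(lo[:,0]<b)];print(a,len(s),np.percentile(s[:,2],[50,75,90,95]).round(1) if len(s) else '')
        # side walls rim line
        k=(q[:,2]>120)&(abs(abs(lo[:,1])-48)<4)
        print(np.polyfit(lo[k,0],q[k,2],1),k.sum(), lo[k,0].min(),lo[k,0].max())
E
```

```text
top0 1228 ((538.093505859375, 236.410888671875), (164.43531799316406, 164.62379455566406), 6.92714262008667)
t4 878 ((537.78564453125, 236.52145385742188), (165.2914276123047, 163.64939880371094), 6.572126865386963)
-60 15 [155.9 156.8 159.  160.4]
90 383 [146.5 155.6 160.1 161.5]
[ -0.75601162 209.45857644] 346 -42.50129242704636 120.31381651400518
```

```bash
cat >> h.py <<'E'
GT=(-4.2,0,133.2)
E
python3 - <<'E'
from h import *
p0,r0=pose()
r=toolrot(panrot(-120,10),30); delta([585,-150,235],r,'A'); print(read_state()['joint_positions'].round(2))
C=np.array([593,-282,0])
for th,z,b in((45,80,25),(60,64,25),(105,64,25)):
    p,q=pourpose(C-b*hd(-135)+UP*z,-135,th,30,GT);print(th,p,q.apply([0,1,0]))
E
```

```text
A delta [  98.6  163.1 -346.4] [ 9.7 21.4  9.5] ang 25.4
[-0.85  1.01  0.51  1.21 -0.01  1.31 -0.6 ]
45 [ 645.17766953 -229.82233047  196.95546161] [ 0.1830127   0.1830127  -0.96592583]
60 [ 622.59777551 -252.40222449  189.59817732] [ 0.35355339  0.35355339 -0.8660254 ]
105 [ 556.30736864 -318.69263136  164.73142887] [ 0.6830127   0.6830127  -0.25881905]
```

Request:
move_arm --pt "5 8 -17 0.5 1 0.5 1" --pt "13 22 -47 1 3 1 1" --pt "24 40 -85 2 5 2 1" --pt "35 59 -125 3.5 7.5 3.3 1" --pt "47 77 -165 4.6 10 4.5 1" --pt "58 96 -205 5.7 12.6 5.6 1" --pt "70 115 -245 7 15 6.7 1" --pt "81 134 -284 8 17.5 7.8 1" --pt "91 151 -320 9 20 8.8 1" --pt "97 160 -340 9.6 21 9.4 1"

```text
time_s: 13.0
position: [583.7, -146.9, 235.2]
eef_rot: [0.792, -0.211, 0.148, -0.553]
ft_force: [-0.6, 0.2, -7.0]
width: 12.4
```

```bash
cat > p.py <<'E'
from h import *
import sys
print(pose()[0],[read_state()[k].round(2) for k in('joint_positions','ft_force')],round(read_state()['width'],1))
C=np.array([593,-282,0])
for a in sys.argv[1:]:
    th,z,b=map(float,a.split(','))
    p,q=pourpose(C-b*hd(-135)+UP*z,-135,th,30,GT);delta(p,q,a)
E
python3 p.py 30,120,25 45,80,25 
```

```text
[ 583.70730119 -146.92463499  235.20611866] [array([-0.17,  0.9 ,  0.51,  1.3 , -0.07,  1.14, -0.3 ]), array([-0.64,  0.16, -6.98])] 12.4
30,120,25 delta [102.1  18.7  -7.7] [20.  15.   2.7] ang 25.2
45,80,25 delta [ 94.6  50.1 -25.5] [35.  15.3  0.7] ang 38.2
```

Request:
move_arm --pt "25 4 -2 5 4 1 1" --pt "50 9 -4 10 7.5 1.4 1" --pt "75 14 -6 15 11 2 1" --pt "98 18 -7.5 19 14.4 2.6 1" --pt "101 25 -12 23 15 2.2 1" --pt "99 34 -17 27.5 15.2 1.6 1" --pt "97 42 -21 31.5 15.3 1.1 1" --pt "95 50 -25 35 15.3 0.7 1" --pt "95 50 -25 35 15.3 0.7 1"

```text
time_s: 13.9
position: [644.7, -227.7, 195.3]
eef_rot: [-0.562, 0.233, -0.302, 0.734]
ft_force: [-0.5, -0.3, -7.8]
width: 12.1
```

```bash
python3 p.py 52,72,25 60,64,25 70,64,25 80,64,25; python3 -c "
from h import *
snap('side','s5');snap('top','t5')
a=cv2.imread('pics/s5.png')[140:300,260:460];b=cv2.imread('pics/t5.png')[180:290,350:490]
cv2.imwrite('pics/c5.png',np.vstack([cv2.resize(a,(500,400-100)),cv2.resize(b,(500,300))]))"
```

```text
[ 644.66728933 -227.68884971  195.26293871] [array([ 0.31,  0.92,  0.2 ,  1.24, -0.5 ,  0.96, -0.07]), array([-0.46, -0.3 , -7.85])] 12.1
52,72,25 delta [  1.8  -2.9 -15.5] [ 7.   0.1 -0.2] ang 7.0
60,64,25 delta [  1.8  -3.1 -33.4] [15.   0.1 -0.2] ang 15.0
70,64,25 delta [  1.8  -9.8 -54.5] [25.   0.  -0.2] ang 25.0
80,64,25 delta [  1.7 -12.7 -76.4] [35.   0.  -0.2] ang 35.0
```

View pics/c5.png

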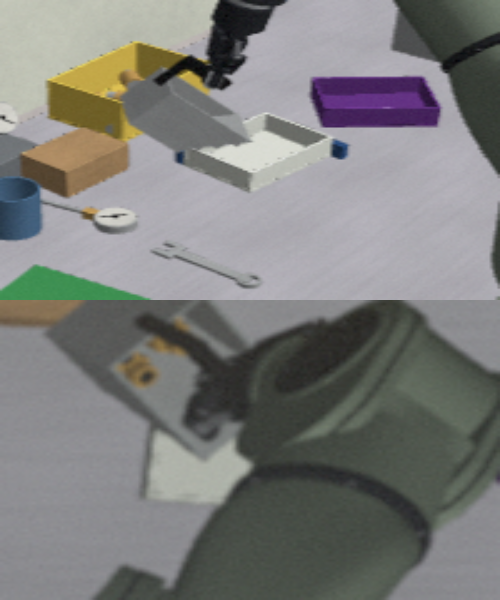

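The pan is tilted 45° with its lip over the tray, and the fittings are still inside. Now a slow pour.

Request:
move_arm --pt "2 -1.5 -8 3.5 0 0 1" --pt "2 -3 -15.5 7 0 0 1" --pt "2 -3 -24 11 0 0 1" --pt "2 -3.1 -33.4 15 0 0 1" --pt "2 -5 -40 18 0 0 1" --pt "2 -7 -46 21 0 0 1" --pt "2 -9 -52 24 0 0 1" --pt "2 -10.5 -59 27 0 0 1" --pt "2 -11.5 -66 30 0 0 1" --pt "2 -12.5 -72 33 0 0 1"

```text
time_s: 15.0
position: [597.9, -278.0, 190.0]
eef_rot: [-0.33, 0.135, -0.354, 0.864]
ft_force: [-0.5, -0.3, -6.1]
width: 12.2
```

```bash
python3 p.py 85,64,25 92,64,25 100,64,25 108,64,25
```

```text
[ 597.89051836 -278.04119437  190.04556884] [array([ 0.85,  0.99, -0.28,  1.45, -0.86,  0.85,  0.55]), array([-0.46, -0.26, -6.13])] 12.2
85,64,25 delta [ -0.8 -10.8 -16.5] [ 6.8  0.3 -0.3] ang 6.9
92,64,25 delta [ -0.9 -17.9 -30.3] [13.8  0.3 -0.4] ang 13.8
100,64,25 delta [ -1.  -23.9 -46.9] [21.8  0.2 -0.4] ang 21.8
108,64,25 delta [ -1.2 -27.5 -64.2] [29.8  0.2 -0.4] ang 29.8
```

Request:
move_arm --pt "0 -5 -8 3.4 0 0 1" --pt "-0.8 -10.8 -16.5 6.8 0 0 1" --pt "-0.8 -14 -23 10 0 0 1" --pt "-0.8 -18 -30 13.8 0 0 1" --pt "-0.8 -21 -37 17 0 0 1" --pt "-0.8 -23 -43 20 0 0 1" --pt "-1 -24.5 -50 23 0 0 1" --pt "-1 -26 -57 26.5 0 0 1" --pt "-1 -27.5 -64 29.8 0 0 1" --pt "-1 -27.5 -64 29.8 0 0 1"

```text
time_s: 16.0
position: [552.0, -322.9, 158.4]
eef_rot: [-0.097, 0.042, -0.378, 0.92]
ft_force: [-0.2, 0.2, -4.3]
width: 12.4
```

```bash
python3 p.py 115,64,25; python3 -c "
from h import *
snap('side','s6');snap('top','t6')
a=cv2.imread('pics/s6.png')[140:300,260:460];b=cv2.imread('pics/t6.png')[180:290,350:490]
cv2.imwrite('pics/c6.png',np.vstack([cv2.resize(a,(500,400-100)),cv2.resize(b,(500,300))]))"
```

```text
[ 552.02073909 -322.88197358  158.4257114 ] [array([ 1.16,  1.3 , -0.54,  1.39, -0.97,  1.08,  0.88]), array([-0.17,  0.16, -4.31])] 12.4
115,64,25 delta [  0.   -8.3 -10.6] [ 7.1 -0.1 -0.4] ang 7.1
```

View pics/c6.png

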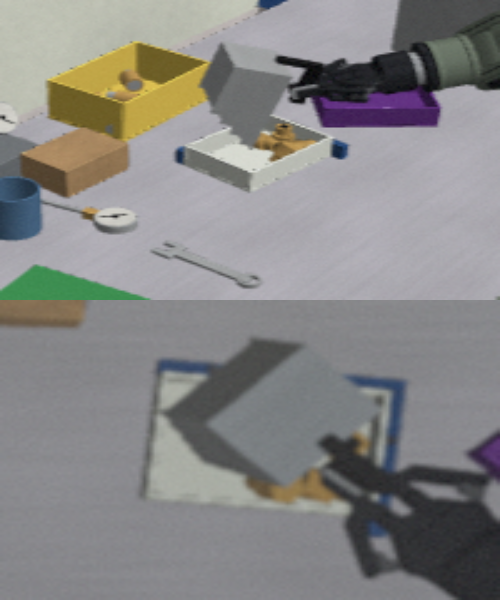

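The wrist force of 4.3 N matches an empty 0.4 kg pan, and the fittings can be seen in the tray. I'll lift straight up.

```bash
cat > q.py <<'E'
from h import *
p0,r0=pose();print(p0,read_state()['joint_positions'].round(2))
delta(p0+110*UP,r0,'up')
delta([575,-170,260],toolrot(panrot(-115,10),30),'A')
P=panrot(-96.4,0);pc=np.array([538,236.5,4])
t=toolrot(P,30)
for h in(80,1,0): delta(pc+h*UP+P@GT,t,h)
E
python3 q.py
```

```text
[ 553.05716976 -322.0164894   160.86149715] [ 1.16  1.3  -0.54  1.39 -0.97  1.08  0.88]
up delta [ -0.  -23.2 107.5] [0. 0. 0.] ang 0.0
A delta [-91.1 100.  123. ] [-96.8 -19.4  10.7] ang 99.3
80 delta [-405.3  369.9  137.4] [-103.3  -40.4   17.9] ang 112.3
1 delta [-405.3  386.6   60.2] [-103.3  -40.4   17.9] ang 112.3
0 delta [-405.3  386.8   59.2] [-103.3  -40.4   17.9] ang 112.3
```

Request:
move_arm --pt "0 -5 22 0 0 0 1" --pt "0 -13 60 0 0 0 1" --pt "0 -23 107 0 0 0 1" --pt "-5 -15 112 -8 -1.6 0.9 1" --pt "-12 -5 114 -16 -3.2 1.8 1" --pt "-20 10 116 -24 -4.8 2.7 1" --pt "-28 22 118 -32 -6.4 3.5 1" --pt "-36 34 120 -40 -8 4.4 1" --pt "-45 45 122 -48 -9.6 5.3 1" --pt "-53 56 122 -56 -11.2 6.2 1"

```text
time_s: 17.1
position: [571.8, -226.8, 271.5]
eef_rot: [-0.552, 0.129, -0.256, 0.783]
ft_force: [0.2, 0.2, -5.1]
width: 12.6
```

```bash
python3 q.py
```

```text
[ 571.7944739  -226.77583511  271.45523353] [ 0.5   0.72 -0.03  1.46 -0.44  0.9   0.19]
up delta [   8.8 -102.4   39.3] [0. 0. 0.] ang 0.0
A delta [-29.1  26.2  42.8] [-40.6  -8.2   4.8] ang 41.7
80 delta [-286.2  163.1  337.7] [-48.9 -27.7   2.5] ang 56.3
1 delta [-292.6  236.6  309.5] [-48.9 -27.7   2.5] ang 56.3
0 delta [-292.6  237.6  309.1] [-48.9 -27.7   2.5] ang 56.3
```

Request:
move_arm --pt "-20 11 23 -4 -2 0 1" --pt "-50 28 59 -10 -5 0.4 1" --pt "-80 46 95 -15 -8 0.7 1" --pt "-110 63 130 -21 -11 1 1" --pt "-140 80 166 -26 -14 1.2 1" --pt "-170 97 201 -31 -17 1.5 1" --pt "-200 114 236 -36 -20 1.8 1" --pt "-230 131 271 -41 -23 2 1" --pt "-260 148 306 -45 -26 2.3 1" --pt "-280 160 331 -48 -27.7 2.5 1"

```text
time_s: 18.1
position: [543.7, 157.3, 227.1]
eef_rot: [0.86, -0.045, 0.028, -0.508]
ft_force: [2.0, -0.3, -4.1]
width: 12.2
```

Request:
move_arm --pt "0 0 0 0 0 0 1" --pt "0 0 0 0 0 0 1"

```text
time_s: 18.3
position: [544.3, 154.9, 226.9]
eef_rot: [0.859, -0.046, 0.029, -0.51]
ft_force: [1.3, -2.2, -2.9]
width: 11.9
```

```bash
python3 q.py; python3 - <<'E'
from h import *
P=panrot(-96.4,0)
im,d=snap('top','t7');W=world('top',d);q=W[215:300,190:310].reshape(-1,3);p0=pose()[0]
z0=p0[2]-133.2
lo=(q-p0)@P
for n,k in(('handle',(q[:,2]>z0+125)&(q[:,2]<z0+155)&(abs(lo[:,1])<12)&(lo[:,0]>-60)&(lo[:,0]<40)),('rim',(q[:,2]>z0+78)&(q[:,2]<z0+95)&(lo[:,0]>0))):
    r=cv2.minAreaRect(q[k][:,:2].astype(np.float32));print(n,k.sum(),r,np.polyfit(lo[k,0],q[k,2],1))
k=(q[:,2]>z0+78)&(q[:,2]<z0+95)&(abs(abs(lo[:,1])-48)<5)&(lo[:,0]>0);print('rim slope',np.polyfit(lo[k,0],q[k,2],1),k.sum(),z0+85)
k=(q[:,2]>z0+75)&(q[:,2]<z0+100)
print('lip x',np.percentile(lo[k,0],[99,99.9]),'expect',113+4.2,'y',np.percentile(lo[k&(lo[:,0]>60),1],[1,99]))
im2,_=snap('side','s7')
cv2.imwrite('pics/c7.png',np.vstack([cv2.resize(im2[190:340,190:390],(560,300)),cv2.resize(im[180:310,190:470],(560,280))]))
E
```

```text
[544.34488337 154.8594522  226.88752312] [-0.73  0.91  0.45  1.35  0.09  1.18 -0.55]
up delta [  0.3 -96.6 -52.7] [0. 0. 0.] ang 0.0
A delta [  65.8  124.1 -296.4] [ 8.5 17.1  7.9] ang 20.6
80 delta [-15.2 -32.1  78.9] [-1.4  0.1  0.2] ang 1.4
1 delta [-15.4  37.3 116.8] [-1.4  0.1  0.2] ang 1.4
0 delta [-15.4  38.2 117.3] [-1.4  0.1  0.2] ang 1.4
handle 162 ((543.385986328125, 149.2244110107422), (22.30445098876953, 51.57139587402344), 0.7274726629257202) [-7.38472392e-02  2.35053476e+02]
rim 264 ((537.5389404296875, 94.59042358398438), (116.71659088134766, 99.92123413085938), 83.74525451660156) [-1.85186397e-02  1.78721318e+02]
rim slope [-1.59594795e-02  1.78682667e+02] 154 179.12244452104832
lip x [116.98421989 117.21027009] expect 117.2 y [-50.04703039  49.25026729]
```

View pics/c7.png

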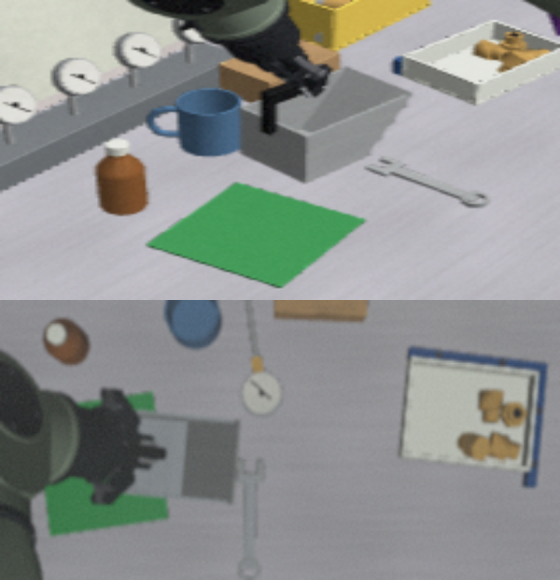

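All four fittings are in the tray (crop px ~480–520, 390–450), the pan is empty and hasn't slipped in the grip, and the tray looks flush. Next: set the pan down.

Request:
move_arm --pt "-6 -13 32 -0.6 0 0 1" --pt "-15 -32 79 -1.4 0.1 0.2 1" --pt "-15 -32 79 -1.4 0.1 0.2 1" --pt "-15 -32 79 -1.4 0.1 0.2 1"

```text
time_s: 18.8
position: [539.5, 238.0, 216.8]
eef_rot: [0.865, -0.05, 0.029, -0.499]
ft_force: [-0.1, -0.8, -3.3]
width: 12.4
```

```bash
python3 q.py
```

```text
[539.51631268 238.01308442 216.81044244] [-0.82  0.99  0.44  1.17  0.05  1.35 -0.64]
up delta [  0.  -95.2 -55.1] [0. 0. 0.] ang 0.0
A delta [  82.4  163.6 -368.8] [10.  16.7  7.8] ang 20.9
80 delta [-1.3 -1.6  2. ] [ 0.1 -0.2 -0.1] ang 0.2
1 delta [-1.4 66.8 41.6] [ 0.1 -0.2 -0.1] ang 0.2
0 delta [-1.4 67.6 42.1] [ 0.1 -0.2 -0.1] ang 0.2
```

Request:
move_arm --pt "-1 15 10 0 0 0 1" --pt "-1.4 32 21 0 0 0 1" --pt "-1.4 48 31 0 0 0 1" --pt "-1.4 58 37 0 0 0 1" --pt "-1.4 64 40 0 0 0 1" --pt "-1.4 66 41 0 0 0 1" --pt "-1.4 66 41 0 0 0 1"

```text
time_s: 19.5
position: [538.5, 240.1, 139.4]
eef_rot: [0.865, -0.05, 0.029, -0.498]
ft_force: [-0.3, 0.6, -3.9]
width: 11.8
```

```bash
python3 q.py
```

```text
[538.53935439 240.11624368 139.35861553] [-0.82  1.09  0.43  1.23  0.03  1.21 -0.68]
up delta [  0.  -95.2 -55.2] [0. 0. 0.] ang 0.0
A delta [  83.8   97.7 -409.3] [10.  16.6  7.8] ang 20.9
80 delta [ -0.1 -67.6 -38.6] [ 0.1 -0.2 -0.1] ang 0.3
1 delta [-0.1  0.7  1.1] [ 0.1 -0.2 -0.1] ang 0.3
0 delta [-0.1  1.6  1.6] [ 0.1 -0.2 -0.1] ang 0.3
```

Still hanging about 2 mm up. I'll lower it to contact, straight down (tool y 0.866, z 0.5).

Request:
move_arm --pt "0 1 0.6 0 0 0 1" --pt "0 2 1.2 0 0 0 1" --pt "0 2 1.2 0 0 0 1" --pt "0 2 1.2 0 0 0 1"

```text
time_s: 19.9
position: [538.8, 240.2, 137.3]
eef_rot: [0.865, -0.05, 0.029, -0.498]
ft_force: [0.5, -1.7, 5.7]
width: 12.3
```

Request:
move_arm --pt "0 0 0 0 0 0 0.6" --pt "0 0 0 0 0 0 0" --pt "0 0 0 0 0 0 -1" --pt "0 0 0 0 0 0 -1" --pt "0 0 0 0 0 0 -1" --pt "0 0 0 0 0 0 -1"

```text
time_s: 20.5
position: [538.3, 240.5, 136.5]
eef_rot: [0.865, -0.05, 0.029, -0.498]
ft_force: [0.6, -0.0, -0.2]
width: 85.3
```

Request:
move_arm --pt "0 -15 0 0 0 0 -1" --pt "0 -40 0 0 0 0 -1" --pt "0 -80 0 0 0 0 -1" --pt "0 -120 0 0 0 0 -1" --pt "0 -160 0 0 0 0 -1" --pt "0 -170 60 0 0 0 -1" --pt "0 -170 110 0 0 0 -1" --pt "0 -170 150 0 0 0 -1" --pt "0 -170 150 0 0 0 -1"

```text
time_s: 21.4
position: [543.8, 434.2, 199.8]
eef_rot: [0.861, -0.042, 0.033, -0.506]
ft_force: [-0.1, -0.7, 0.8]
width: 85.3
```

```bash
python3 t.py t8; python3 - <<'E'
from h import *
s=read_state();print(s['position'],s['ft_force'])
im=cv2.imread('pics/t8.png');W=world('top',np.load('pics/t8.npy'));P=panrot(-96.4,0)
q=W[215:300,190:310].reshape(-1,3)
k=(q[:,2]>80)&(q[:,2]<100);lo=(q-[538,236.5,0])@P
k&=(abs(lo[:,1])<60)&(lo[:,0]<125)&(lo[:,0]>-60)
print('rim (expect x -45..113, y+-50 about pad centre)',cv2.minAreaRect(lo[k][:,:2].astype(np.float32)),np.percentile(lo[k,0],[.5,99.5]),np.polyfit(lo[k,0],q[k,2],1))
s,_=snap('side','s8')
cv2.imwrite('pics/c8.png',np.vstack([cv2.resize(s[160:340,180:480],(600,300)),cv2.resize(im[170:310,190:480],(600,290))]))
E
```

```text
tray px 2058 x_c range [-128.4   -1. ] y_c [  0.8 176.9]
((-64.32181549072266, 124.10147857666016), (249.3249053955078, 129.14413452148438), 89.7792739868164)
[540.8588037  437.46546473 195.09904592] [-2.72414047  3.86339803 -4.74546881]
rim (expect x -45..113, y+-50 about pad centre) ((31.89128875732422, -0.060260772705078125), (100.07462310791016, 170.3332061767578), 89.77961730957031) [-44.57028213 116.60002834] [-5.64054627e-03  8.83337275e+01]
```

View pics/c8.png

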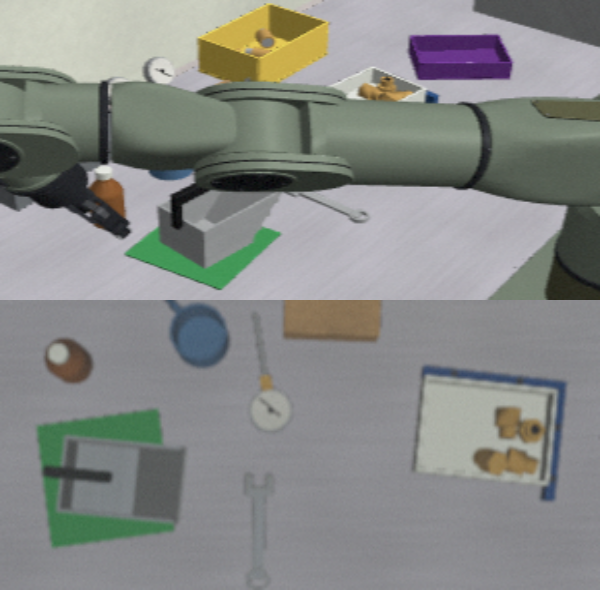

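The pan is upright and centred on the pad, and the four fittings are in the tray, which is flush. The arm hasn't settled yet, so I'll raise it clear and recheck the force.

Request:
move_arm --pt "0 -20 -12 0 0 0 -1" --pt "0 -52 -30 0 0 0 -1" --pt "0 -70 -40 0 0 0 -1" --pt "0 -70 -40 0 0 0 -1" --pt "0 -70 -40 0 0 0 -1" --pt "0 -70 -40 0 0 0 -1"

```text
time_s: 22.1
position: [531.4, 419.6, 275.7]
eef_rot: [0.859, -0.039, 0.036, -0.509]
ft_force: [-0.1, -0.3, -0.5]
width: 85.1
```

```bash
python3 t.py t9; python3 - <<'E'
from h import *
s=read_state();print(s['position'],s['ft_force'].round(1),abs(s['qvel']).max())
a,b=cv2.imread('pics/top0.png'),cv2.imread('pics/t9.png')
m=(cv2.absdiff(cv2.blur(a,(3,3)),cv2.blur(b,(3,3))).max(2)>30).astype(np.uint8)
n,l,st,c=cv2.connectedComponentsWithStats(m);print(st[1:][st[1:,4]>15])
E
```

```text
tray px 2061 x_c range [-128.4   -1.6] y_c [  1.  176.7]
((-64.00480651855469, 122.44941711425781), (247.12216186523438, 129.1818084716797), 89.95276641845703)
[531.36987967 419.65508355 275.4994632 ] [ 0.  -0.7  1.1] 0.0043029906685430035
[[  396   205    64    55  1146]
 [    0   210   327   270 39296]
 [  387   222     7    34   116]
 [  221   235    47     7   113]
 [  418   241    32    24   333]
 [  441   240    10     5    33]
 [  225   245    29    13   246]
 [  212   250     9     4    24]
 [  210   255    12     4    37]
 [  441   254     9     4    22]
 [  225   257    27    16   316]
 [    1   262    50    43  1034]
 [    0   270    40    31   141]
 [  224   274    29     4    49]
 [    0   277    37    28    89]
 [  360   451    10    13    43]
 [  361   477    10     3    23]]
```

```bash
python3 -c "
from workcell import *
print(hand_in())"
```

```text
the job is handed in; nothing more can be done
None
```

The job is done and handed in at about 22 s of the 72 s allowed. I pushed the tray into the blue corner stop, poured all four fittings into it from a lip height of about 64 mm, and stood the empty pan back on the green pad.

- **Tray:** I pushed it first onto the far bar, then the right bar, until I felt contact at about 20 N and 15 N. After the pour, the last top view showed its edges 1–2 mm from both bars, which is within the 2 mm calibration, and square to within about 0.3°.
- **Fittings:** all four are visible in the tray. The wrist force fell from about 7–8 N to about 4 N after the pour, which matches an empty pan.
- **Pan:** it stands upright, with the rim level to about 0.3°, and is within about 2 mm of the pad's centre. The gripper let go cleanly.
- **Other things:** comparing the first and last top views shows changes only at the tray, the pan and the arm. The arm blocks the view of the notebook, so I couldn't check it that way, but the gripper stayed well above it.
- **Readings that disagreed:** while retreating, the wrist briefly read 3–5 N with the arm still moving, which dropped to about 1 N once it settled. The automatic rectangle fit around the tray came out too long (about 247 mm), probably from stray bright pixels, so I relied on the edge measurements and the picture instead.

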